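Slide the dish of nozzles through the gap between two tubs

ROBOT

A 7-joint arm with a two-finger parallel gripper is mounted at the origin on a cart in front of the work surface, level with it; the furniture and walls round the work are solid. World frame = base frame: x ahead of the robot, y to its left, z up, the work surface at z = 0. Lengths are in m, angles in rad, forces in N, time in s.
With the tool pointing down it reaches from about 0.425 to 1.025 m from the base axis. Payload 9.4 kg.
Tool frame: the origin (TCP) lies on the centre line of the jaws, within the pads' length; the fingertips stand 25 mm ahead of it and the grasp point (between the pads) lies 6 mm ahead of it; z points along the fingers, y is the line along which they close (so a half turn about z gives the same grasp; the last joint's range is limited). The gripper opens to 93 mm and grips with 3 to 60 N. Pads are 15 mm wide; open, the fingers measure 128 mm over their backs; the gripper's body (75 mm by 188 mm) begins 65 mm behind the grasp point.
Start: joints at [1.024, 0.599, -0.003, 1.599, 0.002, 0.943, -0.08], TCP at [0.328, -0.646, 0.244] pointing down, gripper open.
Joint ranges: [-2.57, 2.57], [-0.35, 1.97], [-1.29, 1.29], [0.11, 2.56], [-1.05, 4.19], [0.11, 1.86], [-2.63, 2.63]. Speed limits (rad/s): [2.22, 2.22, 3.01, 3.01, 3.14, 3.14, 3.14].

INTERFACE

Orientations are given as a 3x3 rotation matrix whose columns are the frame's x, y, z axes.
In Python, from station import sensors, vision, workorder gives the robot as it stands.
- The arm moves only by the tool arm_command, never from a script. Its argument "deltas" is one flat list of numbers, 7 for each row, row after row: the turn, a rotation vector about the tool's x, y, z normalised to -1 to 1, where 1 is 45 degrees, then the shift along the tool's x, y, z normalised to -1 to 1, where 1 is 500 mm, then the gripper's target within -1 to 1 (fully open at 1, half-way at 0, shut at -1). In form: [ax, ay, az, x, y, z, jaw, ax, ay, az, x, y, z, jaw, ...]. A call has 1 to 5 rows; each row is the pose to reach, as a shift and turn from the pose commanded when the call began, along the tool's axes at that moment; what a row does not reach only later rows make up. A row lasts 1/12 s, in which the tool goes at most 41.7 mm and 7.16 degrees, less where a joint would pass 70% of its speed; a pose out of reach is approached as far as the arm can. A call with a number of a shift or a turn outside -1 to 1 is refused whole. A call with a gripper value outside its range is refused whole. The fingers move at their own pace and stop on an object; "grip_force" is the grip in N (left out, the last holds). Time passes only in rows, so rows that repeat a pose let the fingers close. It gives the time, the measured TCP pose, the force, the opening and the grip force at its end, in the units of the state.
- sensors.sense(): the state, without advancing time (a new reading comes with each control period).
- vision.snapshot(name): name is "scene" or "top" or "wrist"; returns the picture (384x512x3 uint8, red, green, blue); there is no depth.
- vision.camera_params(name): a dict with "fx", "fy", "cx", "cy" (pixels), "rvec" (rotation vector, rad) and "tvec" (3), from world to camera coordinates, as OpenCV has them. Camera axes: x right, y down, z forward; pixel columns grow to the right and rows downward; lengths in m; the calibration is good to about 2 mm. A picture is of the moment at which its call begins: read the wrist's pose just before it. camera_params takes no time and is no camera call; for the wrist camera it gives the pose at the moment of the call.
- workorder.finish_job(): hands the job in; it is judged then, once.
Trained networks look in the newest picture that a camera, given by its name, has taken for a name from the list of things; names that differ only in an ending like _2 or _b are one class to them, and where a whole thing is asked for, a point or a joint stands for the part that bears it (a point fixed in the world has none). Each returns a list of dicts, best first, with "score" (0 to 1); they miss things now and then, are a little off and sometimes report something else, mostly with a low value. They report only what shows in the picture. A call takes as long as a camera call. They do not tell look-alikes from the thing itself.
- vision.trace(camera, name): "region" (384x512 bool, what is visible of it) and "centre" ([row, column] in pixels, amid what is visible of it).
The state is a dict: "clock": time; "joints": joint angles; "dq": joint speeds; "effort": joint torques, N m; "eef_pos": TCP position; "tool_rot": TCP orientation; "wrist_force": force on the tool from outside, world axes, zero at the start; "wrist_torque": the same for the moment, N m; "opening": opening from 0.0 (shut) to 1.0 (fully open); "finger_force": force on a finger pad.
Only numpy, scipy, OpenCV 4.12 (cv2) and the standard library are available. Lean on these libraries where they do the work, as an engineer would, in place of code of your own. Each camera call takes 0.05 s, during which the arm holds its last target. There are 200 camera calls.

TASK

Push the small steel dish of piping nozzles across the table with the fingertips, through the narrow gap between the small clear lidded tub and the longer white open tub, until the whole dish stands inside the square of green tape on the other side. Keep the dish flat on the table all the way, never lifting it, with its three nozzles standing upright in it. Do not press on the tubs with the robot, and leave the timer, the pastry cutter and the measuring cup where they are.

Things in the scene. Friction and masses are not known exactly. Their poses are not given: they have to be found in the camera images.
- dish: small round steel dish, loose, about 0.12 kg, 131 mm across at its rim, 110 mm across at its foot, 42 mm high, thin flared wall that is widest at the rim; origin at the centre of its underside, z up; x and y turn with it. It starts before the gap, up to 50 mm off the gap's centre line
- nozzle_0: metal piping nozzle, a cone 25 mm across at its foot and 40 mm high, standing loose on the floor of the dish (3 mm above the table); origin at the centre of its foot, z up along the cone
- nozzle_1: metal piping nozzle, a cone 25 mm across at its foot and 40 mm high, standing loose on the floor of the dish (3 mm above the table); origin at the centre of its foot, z up along the cone
- nozzle_2: metal piping nozzle, a cone 25 mm across at its foot and 40 mm high, standing loose on the floor of the dish (3 mm above the table); origin at the centre of its foot, z up along the cone
- lidded_tub: small clear lidded tub, fixed; 118 mm along x by 162 along y at its lip, 56 high, narrower below; origin: centre of underside. It bounds the gap on the robot's side: y points roughly to the robot, x along the gap the way the dish must go (roughly to the robot's left). Its gap face is at y = -81 mm; the gap runs from x = -59 to 59 mm, its centre line at about y = -151 mm
- open_tub: low white open tub, fixed; 124 mm along x by 194 along y at its rim, 58 high, walls slope in towards the foot; origin: centre of underside, axes parallel to the lidded tub's. It bounds the far side of the gap with its face at y = +97 mm; the gap between the tubs is 138 to 143 mm wide, 7 to 12 mm more than the dish
- tape_square: square outline of green tape stuck flat on the table (nothing to catch on), 180 mm by 180 mm inside the tape, tape 18 mm wide; origin at the centre of the square, sides parallel to x and y
- timer: white kitchen timer with a red dial, loose, 60 x 64 x 66 mm high, beyond the gap near the square; origin at the centre of its underside; leave alone
- cutter: round metal pastry cutter, loose, 60 mm across, 43 mm high; origin at the centre of its underside; leave alone
- cup: clear measuring cup, loose, 66 mm across, 70 mm high; origin at the centre of its underside; leave alone
Mind the look-alikes: they are no part of the job. Leave any yellow look-alike of the dish alone.

How it is judged:
On the way:
1. the dish, flat on the table, is between the two tubs (x of dish in the frame of lidded_tub between -0.03 and 0.03 m and y of dish in the frame of lidded_tub between -0.171 and -0.131 m and height (world z) of dish below 0.008 m), for 0.05 s.
At the end, for the whole second after the job is handed in: The dish is at rest flat on the table wholly inside the green tape (its centre within 25 mm of the square's centre along each side), having passed between the tubs; the three nozzles stand in it; timer, cutter and cup are within 15 mm of where they were (x of dish in the frame of tape_square between -0.025 and 0.025 m and y of dish in the frame of tape_square between -0.025 and 0.025 m and height (world z) of dish below 0.005 m and angle between dish's own z axis and vertical below 0.06 rad and linear speed of dish below 0.01 m/s and angle between each of nozzle_0, nozzle_1, nozzle_2's own z axis and vertical below 0.3 rad and horizontal distance between each of nozzle_0, nozzle_1, nozzle_2 and dish below 0.06 m and distance of each of timer, cutter, cup from where it was at the start of the episode below 0.015 m); the robot touches nothing.
It fails at once if the dish is lifted or tipped (more than 10 mm or 0.2 rad) (height (world z) of dish above 0.01 m or angle between dish's own z axis and vertical above 0.2 rad).
It fails at once if a nozzle is lifted out or knocked over (angle between any of nozzle_0, nozzle_1, nozzle_2's own z axis and vertical above 0.6 rad or height (world z) of any of nozzle_0, nozzle_1, nozzle_2 above 0.025 m).
It fails at once if the robot presses on a tub with more than 10 N (contact force between any of the fingers, the arm and lidded_tub above 10 N or contact force between any of the fingers, the arm and open_tub above 10 N).
It fails at once if the timer, the cutter or the cup is moved more than 15 mm (distance of any of timer, cutter, cup from where it was at the start of the episode above 0.015 m).
It also fails if it takes over 54 s, if anything falls off the work surface, if the arm or the gripper's body presses on something with over 40 N, if the wrist force passes 120 N, or if a joint passes its speed limit or range.

## Working session

There is one attempt and no reset: what is moved stays moved. The work goes in short steps, Python scripts to look and compute and a tool call to move; the robot and the scene stay as the last step left them, time stands still between calls to the robot, and variables do not carry over. Pictures are saved under pics/ and viewed, at most 10 in all, crops included, and the job is handed in when it is done.

Besides the shell and the picture viewer there is one more tool, called after "Emit:" as a command line: name --argument value ..., lists and objects as JSON in quotes. arm_command: Moves the arm, as the interface text tells. Scaled input: -1 to 1 covers 500 mm each way for a shift and 45 degrees each way for a turn. Its arguments: {"type":"object","properties":{"deltas":{"type":"array","items":{"type":"number","minimum":-1,"maximum":1}},"grip_force":{"type":"number"}},"required":["deltas"]}

```bash
mkdir -p pics
cat > h.py <<'E'
import numpy as np,cv2
from station import sensors,vision,workorder
def proj(cam,P):
    c=vision.camera_params(cam);K=np.array([[c['fx'],0,c['cx']],[0,c['fy'],c['cy']],[0,0,1.]])
    return cv2.projectPoints(np.array(P,float).reshape(-1,1,3),np.array(c['rvec'],float),np.array(c['tvec'],float),K,None)[0][:,0]
def ray(cam,uv,z):
    c=vision.camera_params(cam);R=cv2.Rodrigues(np.array(c['rvec'],float))[0];t=np.array(c['tvec'],float).ravel()
    uv=np.atleast_2d(uv).astype(float)
    d=np.c_[(uv[:,0]-c['cx'])/c['fx'],(uv[:,1]-c['cy'])/c['fy'],np.ones(len(uv))]@R
    o=-R.T@t
    return o+d*((z-o[2])/d[:,2])[:,None]
E
python3 - <<'E'
from h import *
for c in ['top','scene']:
    im=vision.snapshot(c);cv2.imwrite(f'pics/{c}0.png',cv2.resize(im[:,:,::-1],(800,600)))
    np.save(c+'0.npy',im)
    p=vision.camera_params(c);R=cv2.Rodrigues(np.array(p['rvec'],float))[0];print(c,-R.T@np.ravel(p['tvec']),p['fx'])
    for n in ['dish','lidded_tub','open_tub','tape_square','timer','cutter','cup','nozzle_0']:
        for r in vision.trace(c,n)[:3]:
            ce=np.array(r['centre']);ys,xs=np.where(r['region'])
            print(n,round(r['score'],2),ce.round(),xs.min(),xs.max(),ys.min(),ys.max(),ray(c,ce[::-1],0)[0].round(3))
            
s=sensors.sense();print(s['clock'],s['eef_pos'],s['tool_rot'],s['opening'])
E
```

```text
top [ 0.3187765  -0.02997987  1.30423806] 462.303869127187
dish 0.63 [185. 326.] 306 351 161 207 [ 0.59  -0.249  0.   ]
lidded_tub 0.22 [235. 338.] 322 344 230 250 [ 0.446 -0.281  0.   ]
open_tub 0.83 [131. 237.] 208 260 99 168 [0.753 0.008 0.   ]
tape_square 0.68 [238. 190.] 142 224 166 249 [0.437 0.137 0.   ]
timer 0.75 [144. 178.] 163 188 130 153 [0.713 0.181 0.   ]
cutter 0.6 [236. 342.] 322 344 230 251 [ 0.442 -0.29   0.   ]
cutter 0.18 [246. 258.] 233 283 212 276 [ 0.417 -0.054  0.   ]
cup 0.7 [120. 297.] 289 311 106 131 [ 0.786 -0.17   0.   ]
nozzle_0 0.63 [191. 334.] 331 338 188 196 [ 0.574 -0.271  0.   ]
nozzle_0 0.44 [175. 328.] 324 329 175 181 [ 0.619 -0.257  0.   ]
nozzle_0 0.38 [189. 317.] 316 323 188 195 [ 0.58  -0.223  0.   ]
scene [-0.16993299  0.68830893  0.53193576] 420.1748692829529
dish 0.98 [154. 283.] 262 298 147 168 [ 0.824 -0.424  0.   ]
dish 0.75 [180. 306.] 283 325 166 192 [ 0.606 -0.292  0.   ]
lidded_tub 0.7 [218. 302.] 268 340 195 239 [ 0.454 -0.084  0.   ]
open_tub 0.63 [188. 209.] 171 241 169 209 [ 0.784 -0.034  0.   ]
open_tub 0.19 [179. 309.] 282 325 166 191 [ 0.602 -0.301  0.   ]
tape_square 0.74 [266. 227.] 152 272 216 276 [0.428 0.202 0.   ]
tape_square 0.18 [208. 158.] 147 174 194 226 [0.784 0.147 0.   ]
tape_square 0.16 [164. 242.] 234 253 153 179 [ 0.859 -0.245  0.   ]
timer 0.85 [208. 158.] 148 173 194 224 [0.786 0.149 0.   ]
cutter 0.74 [191. 347.] 338 359 182 204 [ 0.463 -0.307  0.   ]
cup 0.93 [163. 244.] 233 252 154 179 [ 0.863 -0.26   0.   ]
nozzle_0 0.57 [178. 297.] 296 300 173 180 [ 0.638 -0.285  0.   ]
nozzle_0 0.49 [175. 313.] 310 315 172 180 [ 0.614 -0.337  0.   ]
0.9 [ 0.32822842 -0.64642011  0.24363221] [[ 8.91643761e-01  4.52737676e-01 -2.71197538e-05]
 [ 4.52737676e-01 -8.91643761e-01 -6.20565376e-06]
 [-2.69906925e-05 -6.74490185e-06 -1.00000000e+00]] 0.9995306084108209
```

View pics/top0.png

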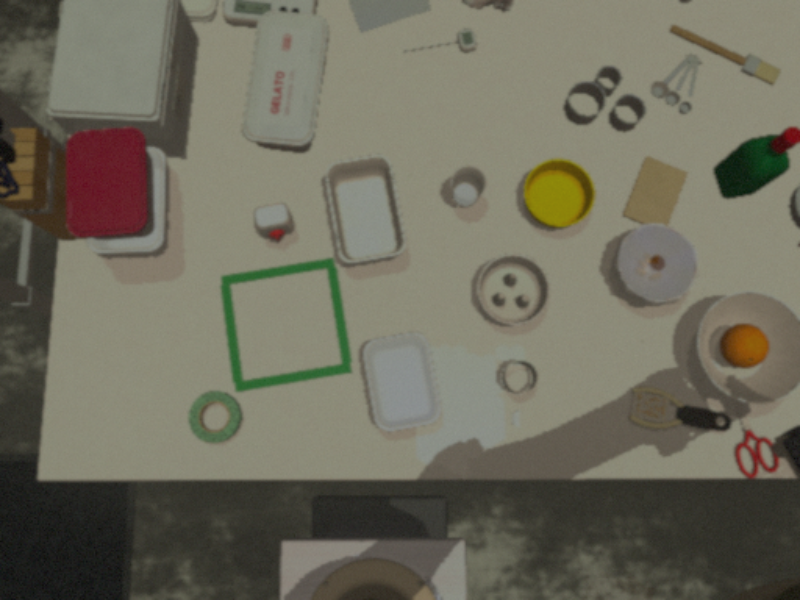

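View pics/scene0.png

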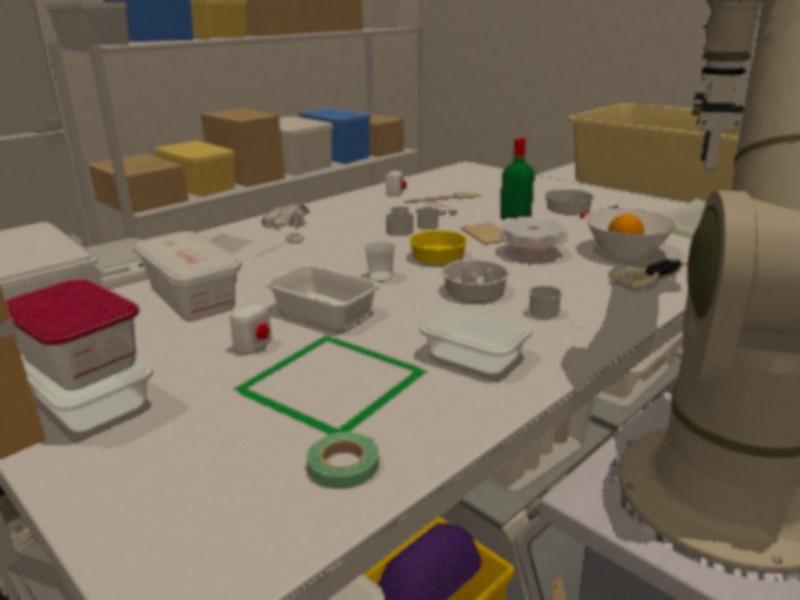

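Top view (800 px scale): the steel dish holds three nozzles at (511,290), and its yellow look-alike is at (558,193). The lidded tub is at (401,380), the open tub at (365,210), the tape square at (286,325), the timer at (272,218), the cup at (465,187) and the cutter at (517,376). The steel dish with nozzles fits the description, the yellow one does not. The scene view agrees. Next I fit these shapes precisely.

```bash
cat > fit.py <<'E'
from h import *
from scipy.optimize import minimize
def rect(cx,cy,a,w,h,z,n=40):
    s=np.linspace(-.5,.5,n);o=.5*np.ones(n)
    P=np.r_[np.c_[s*w,-o*h],np.c_[o*w,s*h],np.c_[-s*w,o*h],np.c_[-o*w,-s*h]]
    c,si=np.cos(a),np.sin(a)
    return np.c_[cx+c*P[:,0]-si*P[:,1],cy+si*P[:,0]+c*P[:,1],z*np.ones(len(P))]
def circ(x,y,r,z,n=120):
    t=np.linspace(0,2*np.pi,n);return np.c_[x+r*np.cos(t),y+r*np.sin(t),z+0*t]
def green(cam,im):
    m=cv2.inRange(cv2.cvtColor(im,cv2.COLOR_RGB2HSV),(45,90,40),(85,255,255))
    n,l,st,_=cv2.connectedComponentsWithStats(m)
    return l==1+np.argmax(st[1:,2]*st[1:,3])
E
python3 - <<'E'
from fit import *
im=np.load('top0.npy');g=green('top',im)
cs,_=cv2.findContours(g.astype(np.uint8),cv2.RETR_EXTERNAL,cv2.CHAIN_APPROX_NONE)
c=max(cs,key=cv2.contourArea)[:,0]
W=ray('top',c,0)[:,:2].astype(np.float32);r=cv2.minAreaRect(W);print('tape',r)
vision.snapshot('top')
for n,z,i in [('dish',.042,0),('open_tub',.058,0),('cutter',.056,1),('cup',.07,0),('timer',.066,0),('cutter',.043,0)]:
    R=vision.trace('top',n)
    if i>=len(R): print(n,'none');continue
    m=R[i]['region'].astype(np.uint8);cs,_=cv2.findContours(m,0,cv2.CHAIN_APPROX_NONE)
    c=max(cs,key=cv2.contourArea)[:,0]
    w=ray('top',c,z)[:,:2].astype(np.float32)
    print(n,i,'minrect',cv2.minAreaRect(w),'circ',cv2.fitEllipse(w))
E
```

```text
tape ((0.5267936587333679, 0.1625286489725113), (0.21377767622470856, 0.21251344680786133), 9.638805389404297)
dish 0 minrect ((0.5825507640838623, -0.25030142068862915), (0.12672653794288635, 0.12858156859874725), 26.95154571533203) circ ((0.5836421847343445, -0.25023430585861206), (0.1269017606973648, 0.12842799723148346), 46.397769927978516)
open_tub 0 minrect ((0.7280536890029907, 0.016315080225467682), (0.19405125081539154, 0.12570643424987793), 10.173686981201172) circ ((0.7288991808891296, 0.01534947007894516), (0.1369982808828354, 0.22260358929634094), 100.57998657226562)
cutter none
cup 0 minrect ((0.7651979923248291, -0.17093588411808014), (0.07662247866392136, 0.06226180121302605), 0.11371178925037384) circ ((0.7672110199928284, -0.1696273237466812), (0.06127091869711876, 0.07990928739309311), 73.91696166992188)
timer 0 minrect ((0.6991798281669617, 0.1757568120956421), (0.0644611269235611, 0.06500449031591415), 16.171865463256836) circ ((0.7013182640075684, 0.17665843665599823), (0.0646253302693367, 0.06757454574108124), 0.3012535274028778)
cutter 0 minrect ((0.4270213842391968, -0.2571142017841339), (0.06066473573446274, 0.05718903988599777), 89.99750518798828) circ ((0.42619872093200684, -0.25697997212409973), (0.055519893765449524, 0.05766961723566055), 30.828203201293945)
```

Run:
```python
from fit import *
im=np.load('top0.npy')[:,:,::-1];S=5;x0,y0=135,90
v=cv2.resize(im[y0:290,x0:375],None,fx=3.3,fy=2.9 if 0 else 3.3,interpolation=cv2.INTER_CUBIC);S=3.3
a=np.radians(10.2);u=np.array([np.cos(a),np.sin(a)])
o=np.array([.728,.0163]);G=o-.1672*u;L=G-.1512*u;print(G,L)
for P in [rect(*o,a,.194,.124,.058),rect(*L,a,.162,.118,.056),circ(.5836,-.2503,.0655,.042),rect(.5268,.1625,np.radians(9.6),.18,.18,0)]:
    q=((proj('top',P)-[x0,y0]+.5)*S).astype(int)
    for p in q: cv2.circle(v,tuple(map(int,p)),0,(0,0,255),-1)
cv2.imwrite('pics/ov.png',v);print(v.shape)
```

```text
[ 0.56344249 -0.01330857] [ 0.41463212 -0.04008378]
(660, 792, 3)
```

View pics/ov.png

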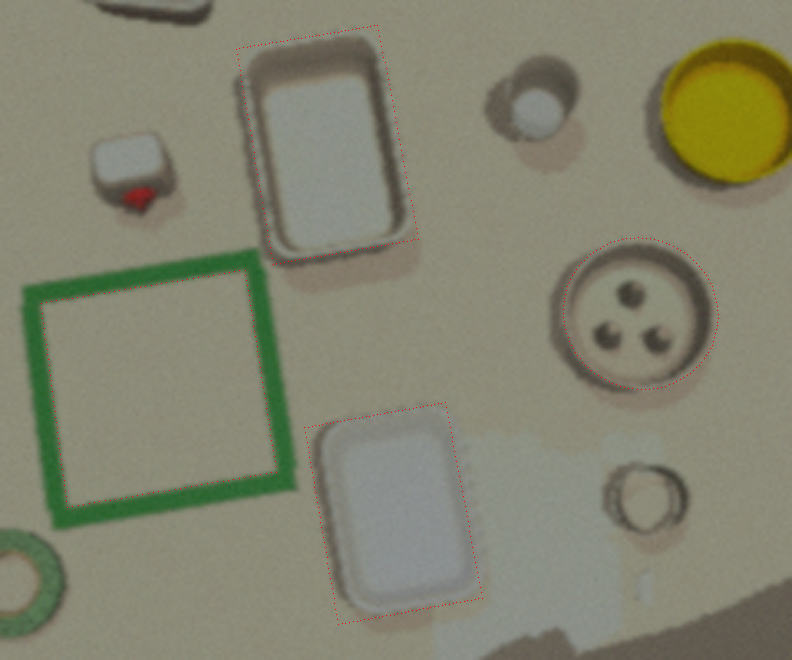

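The overlay fits: the tape, both tub faces at the gap and the dish rim near (638,314) in the crop all line up. The dish is about 22 mm off the centre line, towards the robot. I'm moving in behind it now.

Emit:
arm_command --deltas '[0, 0, -0.15, 0.08, -0.035, 0, 0.29, 0, 0, -0.3, 0.15, -0.07, 0, 0.29, 0, 0, -0.45, 0.23, -0.1, 0, 0.29, 0, 0, -0.6, 0.3, -0.13, 0, 0.29, 0, 0, -0.7, 0.36, -0.16, 0, 0.29]'

```text
clock: 1.67
eef_pos: [0.4546, -0.4912, 0.2438]
tool_rot: [[0.517, 0.856, 0.001], [0.856, -0.517, 0.0], [0.001, 0.001, -1.0]]
wrist_force: [1.2, 0.2, -0.2]
opening: 0.691
finger_force: 0.0
```

```bash
cat > plan.py <<'E'
from h import *
from scipy.spatial.transform import Rotation as Ro
G=np.array([.5634,-.0133]);A=np.radians(10.2);U=np.array([np.cos(A),np.sin(A)]);H=np.array([-np.sin(A),np.cos(A)])
def st(p): d=np.array(p)[:2]-G;return d@H,d@U
def world(s,t): return G+s*H+t*U
def T(p,ang,z):  # tool pose, x axis at heading ang deg
    a=np.radians(ang);x=np.array([np.cos(a),np.sin(a),0]);zz=np.array([0,0,-1.])
    return np.array([p[0],p[1],z]),np.c_[x,np.cross(zz,x),zz]
def rows(targets,cur=None,jaw=.29):
    if cur is None: s=sensors.sense();cur=(np.array(s['eef_pos']),np.array(s['tool_rot']))
    out=[]
    for p,R in targets:
        w=Ro.from_matrix(cur[1].T@R).as_rotvec()/(np.pi/4);d=cur[1].T@(p-cur[0])/.5
        out.append(list(np.r_[w,d,jaw].round(3)+0))
    return out
E
python3 - <<'E'
from plan import *
print(*rows([T((.580,-.341),88,.244),T((.580,-.341),88,.036)]),sep='\n');s=sensors.sense();print(s['eef_pos'],s['opening'],s['wrist_force'])
E
```

```text
[np.float64(0.001), np.float64(-0.001), np.float64(-0.647), np.float64(0.387), np.float64(0.059), np.float64(0.0), np.float64(0.29)]
[np.float64(0.001), np.float64(-0.001), np.float64(-0.647), np.float64(0.387), np.float64(0.059), np.float64(0.416), np.float64(0.29)]
[ 0.45461957 -0.49124612  0.24384022] 0.691281861192312 [ 1.23968918  0.150753   -0.23693803]
```

Emit:
arm_command --deltas '[0, 0, -0.13, 0.08, 0.012, 0, 0.29, 0, 0, -0.26, 0.16, 0.024, 0, 0.29, 0, 0, -0.39, 0.24, 0.036, 0, 0.29, 0, 0, -0.52, 0.32, 0.048, 0, 0.29, 0, 0, -0.65, 0.39, 0.06, 0, 0.29]'

```text
clock: 2.08
eef_pos: [0.5817, -0.3407, 0.2439]
tool_rot: [[0.035, 0.999, 0.001], [0.999, -0.035, 0.0], [0.0, 0.001, -1.0]]
wrist_force: [-0.4, -0.5, -0.5]
opening: 0.644
finger_force: 0.0
```

Emit:
arm_command --deltas '[0, 0, 0, 0, 0, 0, 0.29, 0, 0, 0, 0, 0, 0.05, 0.29, 0, 0, 0, 0, 0, 0.1, 0.29]'

```text
clock: 2.33
eef_pos: [0.5815, -0.343, 0.1945]
tool_rot: [[0.04, 0.999, 0.003], [0.999, -0.04, -0.002], [-0.002, 0.003, -1.0]]
wrist_force: [0.0, -0.3, -1.4]
opening: 0.644
finger_force: 0.0
```

Run:
```python
from plan import *
s=sensors.sense();print(s['eef_pos'],np.degrees(np.arctan2(s['tool_rot'][1][0],s['tool_rot'][0][0])),s['opening'],s['joints'])
for r in rows([T((.580,-.341),88,.036)]):print([float(v) for v in r])
im=vision.snapshot('wrist');cv2.imwrite('pics/w1.png',im[:,:,::-1])
for R in vision.trace('wrist','dish')[:2]:
    m=R['region'].astype(np.uint8);c=max(cv2.findContours(m,0,cv2.CHAIN_APPROX_NONE)[0],key=cv2.contourArea)[:,0]
    w=ray('wrist',c,.042)[:,:2].astype(np.float32);print(R['score'],cv2.minEnclosingCircle(w),cv2.fitEllipse(w))
```

```text
[ 0.58151865 -0.34304019  0.19448934] 87.7173475955645 0.643654937112797 [ 0.6352841   0.60345657 -0.28998536  1.75512153  0.22596448  0.81202834
  0.19824212]
[0.004, 0.002, -0.006, 0.004, -0.004, 0.317, 0.29]
0.9 ((0.57932049036026, -0.24979476630687714), 0.0646403357386589) ((0.5795320272445679, -0.24966607987880707), (0.1268506795167923, 0.1276191771030426), 112.3699951171875)
0.72 ((0.7530693411827087, -0.3384495675563812), 0.0674327164888382) ((0.7535566687583923, -0.3376713991165161), (0.1252824068069458, 0.13051725924015045), 55.354942321777344)
```

View pics/w1.png

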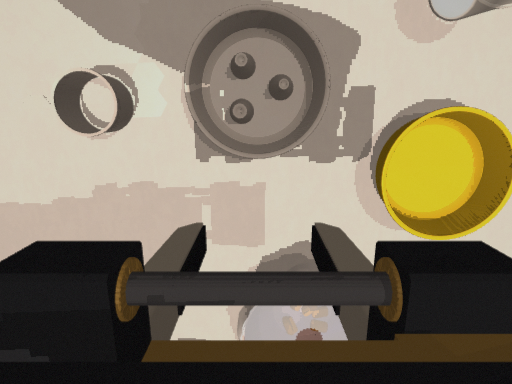

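Wrist view: the steel dish with its nozzles is at (257,82), the yellow one at (445,172) and the cutter at (95,102). Open table lies below the fingers, so I'm descending.

Emit:
arm_command --deltas '[0, 0, 0, 0, 0, 0.08, 0.29, 0, 0, 0, 0, 0, 0.16, 0.29, 0, 0, 0, 0, 0, 0.24, 0.29, 0, 0, 0, 0, 0, 0.3, 0.29, 0, 0, 0, 0, 0, 0.315, 0.29]'

```text
clock: 2.85
eef_pos: [0.5782, -0.3427, 0.0324]
tool_rot: [[0.041, 0.999, -0.005], [0.999, -0.041, 0.002], [0.002, -0.005, -1.0]]
wrist_force: [-0.1, 0.3, 0.2]
opening: 0.645
finger_force: 0.0
```

Run:
```python
from plan import *
s=sensors.sense();print(s['eef_pos'],np.degrees(np.arctan2(s['tool_rot'][1][0],s['tool_rot'][0][0])),s['opening'],s['wrist_force'])
print('dish st',st((.5805,-.250)),'sq',st((.5268,.1625)))
```

```text
[ 0.578189  -0.3427427  0.0323952] 87.63408303883328 0.6452426313074762 [-0.10610363  0.27889781  0.17780657]
dish st (np.float64(-0.23598724946578442), np.float64(-0.025086213137371326)) sq (np.float64(0.17950288937668946), np.float64(-0.004890061903491474))
```

```bash
cat > path.py <<'E'
from plan import *
D=.0657;Z=.034
def pose(c,ang): a=np.radians(ang);return T(np.array(c)-D*np.array([np.cos(a),np.sin(a)]),ang,Z)
def gen(c,ang,end_ang,turn_s,step=.006,n=20,rate=2.0):
    c=np.array(c,float);out=[]
    for _ in range(n):
        if st(c)[0]>turn_s: ang=ang+np.clip(end_ang-ang,-rate,rate)
        a=np.radians(ang);c=c+step*np.array([np.cos(a),np.sin(a)]);out.append((c.copy(),ang))
    return out
def calls(P,cur=None,first=None):
    k=0
    while k<len(P):
        ch=P[k:k+5];r=rows([pose(*p) for p in ch],cur)
        print('st',[tuple(np.round(st(p[0]),3)) for p in ch][-1],'ang',round(ch[-1][1],1))
        print([round(float(v),3) for x in r for v in x])
        cur=pose(*ch[-1]);k+=5
E
python3 - <<'E'
from path import *
c=np.array((.5805,-.250));h=np.array([np.cos(np.radians(84.5)),np.sin(np.radians(84.5))])
P=[(c-.018*h,86.5),(c-.012*h,84.5),(c-.006*h,84.5),(c-.003*h,84.5),(c,84.5)]
calls(P+gen(c,84.5,100.2,-.160))
E
```

```text
st (np.float64(-0.236), np.float64(-0.025)) ang 84.5
[-0.007, -0.003, 0.025, 0.018, -0.008, -0.003, 0.29, -0.007, -0.002, 0.07, 0.03, -0.012, -0.003, 0.29, -0.007, -0.002, 0.07, 0.042, -0.011, -0.003, 0.29, -0.007, -0.002, 0.07, 0.048, -0.011, -0.003, 0.29, -0.007, -0.002, 0.07, 0.054, -0.01, -0.003, 0.29]
st (np.float64(-0.207), np.float64(-0.017)) ang 84.5
[0.0, 0.0, 0.0, 0.012, 0.0, 0.0, 0.29, 0.0, 0.0, 0.0, 0.024, 0.0, 0.0, 0.29, 0.0, 0.0, 0.0, 0.036, 0.0, 0.0, 0.29, 0.0, 0.0, 0.0, 0.048, 0.0, 0.0, 0.29, 0.0, 0.0, 0.0, 0.06, 0.0, 0.0, 0.29]
st (np.float64(-0.178), np.float64(-0.009)) ang 84.5
[0.0, 0.0, 0.0, 0.012, 0.0, 0.0, 0.29, 0.0, 0.0, 0.0, 0.024, 0.0, 0.0, 0.29, 0.0, 0.0, 0.0, 0.036, 0.0, 0.0, 0.29, 0.0, 0.0, 0.0, 0.048, 0.0, 0.0, 0.29, 0.0, 0.0, 0.0, 0.06, 0.0, 0.0, 0.29]
st (np.float64(-0.149), np.float64(-0.001)) ang 86.5
[0.0, 0.0, 0.0, 0.012, 0.0, 0.0, 0.29, 0.0, 0.0, 0.0, 0.024, 0.0, 0.0, 0.29, 0.0, 0.0, 0.0, 0.036, 0.0, 0.0, 0.29, 0.0, 0.0, 0.0, 0.048, 0.0, 0.0, 0.29, 0.0, 0.0, -0.044, 0.06, 0.004, 0.0, 0.29]
st (np.float64(-0.12), np.float64(0.003)) ang 96.5
[0.0, 0.0, -0.044, 0.012, 0.004, 0.0, 0.29, 0.0, 0.0, -0.089, 0.024, 0.008, 0.0, 0.29, 0.0, 0.0, -0.133, 0.037, 0.011, 0.0, 0.29, 0.0, 0.0, -0.178, 0.049, 0.014, 0.0, 0.29, 0.0, 0.0, -0.222, 0.062, 0.017, 0.0, 0.29]
```

Emit:
arm_command --deltas '[0, 0, 0.025, 0.018, -0.008, -0.003, 0.29, 0, 0, 0.07, 0.03, -0.012, -0.003, 0.29, 0, 0, 0.07, 0.042, -0.011, -0.003, 0.29, 0, 0, 0.07, 0.048, -0.011, -0.003, 0.29, 0, 0, 0.07, 0.054, -0.01, -0.003, 0.29]'

```text
clock: 3.27
eef_pos: [0.5772, -0.3163, 0.0391]
tool_rot: [[0.094, 0.996, 0.002], [0.996, -0.094, -0.001], [-0.001, 0.002, -1.0]]
wrist_force: [0.4, -0.4, 0.3]
opening: 0.649
finger_force: 0.3
```

Emit:
arm_command --deltas '[0, 0, 0, 0.012, 0, 0, 0.29, 0, 0, 0, 0.024, 0, 0, 0.29, 0, 0, 0, 0.036, 0, 0, 0.29, 0, 0, 0, 0.048, 0, 0, 0.29, 0, 0, 0, 0.06, 0, 0, 0.29]'

```text
clock: 3.68
eef_pos: [0.5792, -0.2856, 0.0377]
tool_rot: [[0.095, 0.995, -0.0], [0.995, -0.095, -0.0], [-0.0, -0.0, -1.0]]
wrist_force: [1.0, -1.4, 0.8]
opening: 0.645
finger_force: 0.9
```

```bash
cat > chk.py <<'E'
from path import *
def chk():
    s=sensors.sense();p=np.array(s['eef_pos']);R=np.array(s['tool_rot']);ang=np.degrees(np.arctan2(R[1,0],R[0,0]))
    print('tcp',p.round(4),'st',np.round(st(p),4),'ang',ang.round(1),'F',np.round(s['wrist_force'],1),'t',s['clock'])
    a=np.radians(ang);print('  expected dish',np.round(p[:2]+D*np.array([np.cos(a),np.sin(a)]),4))
    for cam in ['top','wrist']:
        vision.snapshot(cam)
        for r in vision.trace(cam,'dish')[:2]:
            c=max(cv2.findContours(r['region'].astype(np.uint8),0,cv2.CHAIN_APPROX_NONE)[0],key=cv2.contourArea)[:,0]
            if len(c)<20: continue
            w=ray(cam,c,.042)[:,:2].astype(np.float32);e=cv2.fitEllipse(w);m=cv2.minEnclosingCircle(w)
            print(' ',cam,round(r['score'],2),np.round(e[0],4),np.round(e[1],3),'mec',np.round(m[0],4),round(m[1],4),'st',np.round(st(e[0]),4))
if __name__=='__main__': chk()
E
python3 chk.py
```

```text
tcp [ 0.5792 -0.2856  0.0377] st [-0.2708 -0.0327] ang 84.5 F [ 1.  -1.4  0.8] t 3.6833
  expected dish [ 0.5854 -0.2202]
  top 0.67 [ 0.7702 -0.3392] [0.113 0.137] mec [ 0.7622 -0.339 ] 0.0685 st [-0.3573  0.1459]
  top 0.66 [ 0.5852 -0.2149] [0.112 0.136] mec [ 0.5847 -0.2216] 0.0673 st [-0.2023 -0.0142]
  wrist 0.85 [ 0.6956 -0.2884] [0.008 0.012] mec [ 0.6983 -0.2882] 0.006 st [-0.2942  0.0814]
  wrist 0.81 [ 0.5843 -0.2256] [0.115 0.134] mec [ 0.5848 -0.2203] 0.065 st [-0.2126 -0.0171]
```

```bash
sed -i 's/Z=.034/Z=.0377/' path.py
python3 - <<'E'
from path import *
calls(gen((.5852,-.2203),84.5,100.2,-.172,n=20))
E
```

```text
st (np.float64(-0.179), np.float64(-0.007)) ang 84.5
[-0.001, 0.0, 0.001, 0.012, 0.0, -0.001, 0.29, -0.001, 0.0, 0.001, 0.024, 0.0, -0.001, 0.29, -0.001, 0.0, 0.001, 0.036, 0.0, -0.001, 0.29, -0.001, 0.0, 0.001, 0.048, 0.0, -0.001, 0.29, -0.001, 0.0, 0.001, 0.06, 0.0, -0.001, 0.29]
st (np.float64(-0.15), np.float64(-0.0)) ang 90.5
[0.0, 0.0, 0.0, 0.012, 0.0, 0.0, 0.29, 0.0, 0.0, 0.0, 0.024, 0.0, 0.0, 0.29, 0.0, 0.0, -0.044, 0.036, 0.004, 0.0, 0.29, 0.0, 0.0, -0.089, 0.048, 0.008, 0.0, 0.29, 0.0, 0.0, -0.133, 0.061, 0.011, 0.0, 0.29]
st (np.float64(-0.12), np.float64(0.002)) ang 100.2
[0.0, 0.0, -0.044, 0.012, 0.004, 0.0, 0.29, 0.0, 0.0, -0.089, 0.024, 0.008, 0.0, 0.29, 0.0, 0.0, -0.133, 0.037, 0.011, 0.0, 0.29, 0.0, 0.0, -0.178, 0.049, 0.014, 0.0, 0.29, 0.0, 0.0, -0.216, 0.061, 0.016, 0.0, 0.29]
st (np.float64(-0.09), np.float64(0.002)) ang 100.2
[0.0, 0.0, 0.0, 0.012, 0.0, 0.0, 0.29, 0.0, 0.0, 0.0, 0.024, 0.0, 0.0, 0.29, 0.0, 0.0, 0.0, 0.036, 0.0, 0.0, 0.29, 0.0, 0.0, 0.0, 0.048, 0.0, 0.0, 0.29, 0.0, 0.0, 0.0, 0.06, 0.0, 0.0, 0.29]
```

Emit:
arm_command --deltas '[0, 0, 0, 0.012, 0, 0, 0.29, 0, 0, 0, 0.024, 0, 0, 0.29, 0, 0, 0, 0.036, 0, 0, 0.29, 0, 0, 0, 0.048, 0, 0, 0.29, 0, 0, 0, 0.06, 0, 0, 0.29]'

```text
clock: 4.3
eef_pos: [0.582, -0.2554, 0.0375]
tool_rot: [[0.095, 0.995, -0.0], [0.995, -0.095, 0.0], [0.0, -0.0, -1.0]]
wrist_force: [-0.1, -0.9, -0.9]
opening: 0.645
finger_force: 0.3
```

Emit:
arm_command --deltas '[0, 0, 0, 0.012, 0, 0, 0.29, 0, 0, 0, 0.024, 0, 0, 0.29, 0, 0, -0.044, 0.036, 0.004, 0, 0.29, 0, 0, -0.089, 0.048, 0.008, 0, 0.29, 0, 0, -0.133, 0.061, 0.011, 0, 0.29]'

```text
clock: 4.72
eef_pos: [0.5909, -0.2259, 0.0377]
tool_rot: [[-0.013, 1.0, 0.0], [1.0, 0.013, -0.0], [-0.0, 0.0, -1.0]]
wrist_force: [0.5, -0.6, -0.5]
opening: 0.642
finger_force: 0.3
```

Emit:
arm_command --deltas '[0, 0, -0.044, 0.012, 0.004, 0, 0.29, 0, 0, -0.089, 0.024, 0.008, 0, 0.29, 0, 0, -0.133, 0.037, 0.011, 0, 0.29, 0, 0, -0.178, 0.049, 0.014, 0, 0.29, 0, 0, -0.216, 0.061, 0.016, 0, 0.29]'

```text
clock: 5.13
eef_pos: [0.5983, -0.1953, 0.0376]
tool_rot: [[-0.181, 0.983, 0.0], [0.983, 0.181, 0.0], [0.0, 0.0, -1.0]]
wrist_force: [0.8, -1.2, -0.7]
opening: 0.644
finger_force: 0.4
```

Run:
```python
from chk import *
chk()
im=vision.snapshot('wrist');cv2.imwrite('pics/w2.png',im[:,:,::-1])
im=vision.snapshot('top')[:,:,::-1]
v=cv2.resize(im[120:280,195:355],None,fx=3.7,fy=3.7,interpolation=cv2.INTER_CUBIC);cv2.imwrite('pics/t2.png',v)
```

```text
tcp [ 0.5983 -0.1953  0.0376] st [-0.1853  0.0021] ang 100.4 F [ 0.8 -1.2 -0.7] t 5.1333
  expected dish [ 0.5864 -0.1307]
  top 0.86 [ 0.7701 -0.3461] [0.11  0.132] mec [ 0.765  -0.3416] 0.0661 st [-0.3642  0.1445]
  top 0.58 [ 0.5838 -0.1238] [0.114 0.132] mec [ 0.5852 -0.1299] 0.0664 st [-0.1124  0.0005]
  wrist 0.74 [ 0.5864 -0.1366] [0.115 0.134] mec [ 0.5856 -0.1314] 0.0653 st [-0.1254  0.0008]
```

View pics/w2.png

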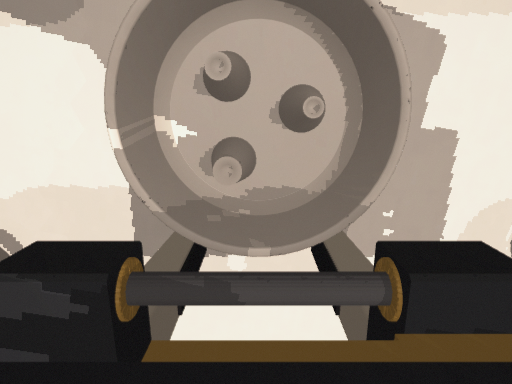

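View pics/t2.png

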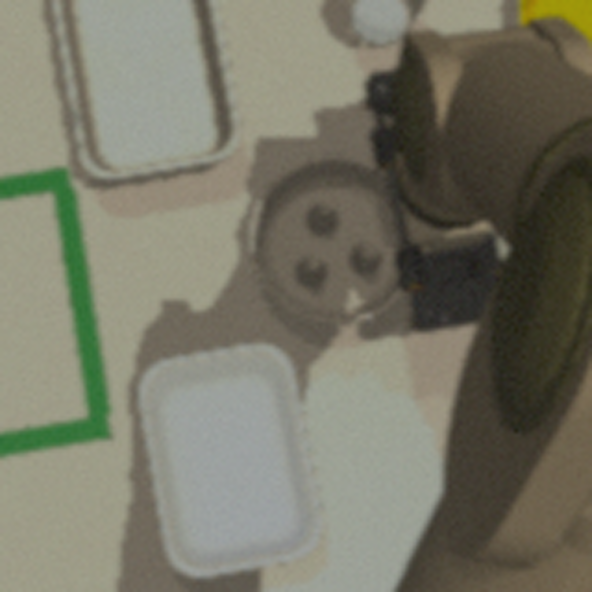

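Dish is seated in both fingers at the gap mouth with its nozzles upright: (258,110) in the wrist view, (322,245) in the top crop. A quick check of both tub faces before I go in.

Run:
```python
from path import *
f=lambda x,y:(195+x/3.7-.5,120+y/3.7-.5)
for n,z,P in [('lid',.056,[(165,357),(215,350),(265,345)]),('open',.058,[(110,181),(150,176),(200,167)])]:
    for p in P: print(n,np.round(st(ray('top',f(*p),z)[0]),4))
g=cv2.cvtColor(vision.snapshot('top'),cv2.COLOR_RGB2GRAY).astype(float)
for s in (-.03,0,.03):   # brightness profiles across each face at lip height
  for t0,z in((-.07,.056),(.07,.058)):
    t=np.arange(-.014,.0141,.002);P=[np.r_[world(s,t0+k),z] for k in t];q=proj('top',P).astype(np.float32)
    print(s,t0,cv2.remap(g.astype(np.float32),q[:,0],q[:,1],cv2.INTER_LINEAR).ravel().astype(int))
calls(gen((.5864,-.1307),100.2,100.2,0,n=25))
```

```text
lid [ 0.0248 -0.0676]
lid [-0.0123 -0.069 ]
lid [-0.0493 -0.0719]
open [0.0424 0.0703]
open [0.0123 0.0688]
open [-0.0258  0.0691]
-0.03 -0.07 [147 146 146 146 148 149 150 140 126 111 106 105 105 105 105]
-0.03 0.07 [136 139 137 131 121 106 100 110 130 143 144 143 147 154 157]
0 -0.07 [144 146 148 146 148 149 149 141 126 111 104 104 104 105 104]
0 0.07 [139 137 133 125 112  98  98 111 136 148 152 152 154 156 158]
0.03 -0.07 [147 146 146 148 148 147 141 127 114 106 105 106 105 104 104]
0.03 0.07 [139 140 140 134 122 103 102 112 134 145 150 153 155 157 159]
st (np.float64(-0.09), np.float64(0.002)) ang 100.2
[0.0, 0.0, 0.0, 0.014, 0.0, 0.0, 0.29, 0.0, 0.0, 0.0, 0.026, 0.0, 0.0, 0.29, 0.0, 0.0, 0.0, 0.038, 0.0, 0.0, 0.29, 0.0, 0.0, 0.0, 0.05, 0.0, 0.0, 0.29, 0.0, 0.0, 0.0, 0.062, 0.0, 0.0, 0.29]
st (np.float64(-0.06), np.float64(0.002)) ang 100.2
[0.0, 0.0, 0.0, 0.012, 0.0, 0.0, 0.29, 0.0, 0.0, 0.0, 0.024, 0.0, 0.0, 0.29, 0.0, 0.0, 0.0, 0.036, 0.0, 0.0, 0.29, 0.0, 0.0, 0.0, 0.048, 0.0, 0.0, 0.29, 0.0, 0.0, 0.0, 0.06, 0.0, 0.0, 0.29]
st (np.float64(-0.03), np.float64(0.002)) ang 100.2
[0.0, 0.0, 0.0, 0.012, 0.0, 0.0, 0.29, 0.0, 0.0, 0.0, 0.024, 0.0, 0.0, 0.29, 0.0, 0.0, 0.0, 0.036, 0.0, 0.0, 0.29, 0.0, 0.0, 0.0, 0.048, 0.0, 0.0, 0.29, 0.0, 0.0, 0.0, 0.06, 0.0, 0.0, 0.29]
st (np.float64(0.0), np.float64(0.002)) ang 100.2
[0.0, 0.0, 0.0, 0.012, 0.0, 0.0, 0.29, 0.0, 0.0, 0.0, 0.024, 0.0, 0.0, 0.29, 0.0, 0.0, 0.0, 0.036, 0.0, 0.0, 0.29, 0.0, 0.0, 0.0, 0.048, 0.0, 0.0, 0.29, 0.0, 0.0, 0.0, 0.06, 0.0, 0.0, 0.29]
st (np.float64(0.03), np.float64(0.002)) ang 100.2
[0.0, 0.0, 0.0, 0.012, 0.0, 0.0, 0.29, 0.0, 0.0, 0.0, 0.024, 0.0, 0.0, 0.29, 0.0, 0.0, 0.0, 0.036, 0.0, 0.0, 0.29, 0.0, 0.0, 0.0, 0.048, 0.0, 0.0, 0.29, 0.0, 0.0, 0.0, 0.06, 0.0, 0.0, 0.29]
```

Emit:
arm_command --deltas '[0, 0, 0, 0.012, 0, 0, 0.29, 0, 0, 0, 0.024, 0, 0, 0.29, 0, 0, 0, 0.036, 0, 0, 0.29, 0, 0, 0, 0.048, 0, 0, 0.29, 0, 0, 0, 0.06, 0, 0, 0.29]'

```text
clock: 5.9
eef_pos: [0.5927, -0.1655, 0.0376]
tool_rot: [[-0.178, 0.984, -0.0], [0.984, 0.178, 0.0], [0.0, -0.0, -1.0]]
wrist_force: [0.0, -1.0, 0.2]
opening: 0.649
finger_force: 0.4
```

Emit:
arm_command --deltas '[0, 0, 0, 0.012, 0, 0, 0.29, 0, 0, 0, 0.024, 0, 0, 0.29, 0, 0, 0, 0.036, 0, 0, 0.29, 0, 0, 0, 0.048, 0, 0, 0.29, 0, 0, 0, 0.06, 0, 0, 0.29]'

```text
clock: 6.32
eef_pos: [0.5874, -0.1362, 0.0376]
tool_rot: [[-0.178, 0.984, -0.0], [0.984, 0.178, -0.0], [-0.0, -0.0, -1.0]]
wrist_force: [-0.3, -1.3, 0.3]
opening: 0.642
finger_force: 0.4
```

```bash
python3 chk.py
```

```text
tcp [ 0.5874 -0.1362  0.0376] st [-0.1252  0.0018] ang 100.2 F [-0.3 -1.3  0.3] t 6.3167
  expected dish [ 0.5757 -0.0716]
  top 0.72 [ 0.7633 -0.3392] [0.128 0.138] mec [ 0.7624 -0.3379] 0.0712 st [-0.3561  0.139 ]
  top 0.58 [ 0.5738 -0.064 ] [0.109 0.135] mec [ 0.5751 -0.0723] 0.0672 st [-0.0517  0.0012]
  wrist 0.6 [ 0.5762 -0.0771] [0.115 0.134] mec [ 0.5752 -0.0719] 0.065 st [-0.0651  0.0013]
```

On track with low forces, so I'm pushing on through the gap.

Emit:
arm_command --deltas '[0, 0, 0, 0.012, 0, 0, 0.29, 0, 0, 0, 0.024, 0, 0, 0.29, 0, 0, 0, 0.036, 0, 0, 0.29, 0, 0, 0, 0.048, 0, 0, 0.29, 0, 0, 0, 0.06, 0, 0, 0.29]'

```text
clock: 6.93
eef_pos: [0.582, -0.1066, 0.0376]
tool_rot: [[-0.178, 0.984, -0.0], [0.984, 0.178, 0.0], [0.0, -0.0, -1.0]]
wrist_force: [0.2, -1.3, -0.7]
opening: 0.647
finger_force: 0.4
```

Emit:
arm_command --deltas '[0, 0, 0, 0.012, 0, 0, 0.29, 0, 0, 0, 0.024, 0, 0, 0.29, 0, 0, 0, 0.036, 0, 0, 0.29, 0, 0, 0, 0.048, 0, 0, 0.29, 0, 0, 0, 0.06, 0, 0, 0.29]'

```text
clock: 7.35
eef_pos: [0.5767, -0.0772, 0.0376]
tool_rot: [[-0.178, 0.984, -0.0], [0.984, 0.178, -0.0], [-0.0, -0.0, -1.0]]
wrist_force: [0.1, -0.7, 0.3]
opening: 0.643
finger_force: 0.4
```

```bash
python3 chk.py
```

```text
tcp [ 0.5767 -0.0772  0.0376] st [-0.0652  0.0018] ang 100.2 F [ 0.1 -0.7  0.3] t 7.35
  expected dish [ 0.565  -0.0125]
  top 0.75 [ 0.7637 -0.3392] [0.129 0.134] mec [ 0.763  -0.3396] 0.0685 st [-0.3562  0.1394]
  top 0.72 [0.5618 0.0047] [0.088 0.134] mec [ 0.5631 -0.0097] 0.0645 st [0.018  0.0016]
  wrist 0.65 [ 0.5657 -0.0181] [0.115 0.134] mec [ 0.5647 -0.0129] 0.0655 st [-0.0052  0.0014]
  wrist 0.36 [ 0.4773 -0.0445] [0.051 0.125] mec [ 0.4646 -0.0413] 0.0587 st [-0.0155 -0.0902]
```

Emit:
arm_command --deltas '[0, 0, 0, 0.012, 0, 0, 0.29, 0, 0, 0, 0.024, 0, 0, 0.29, 0, 0, 0, 0.036, 0, 0, 0.29, 0, 0, 0, 0.048, 0, 0, 0.29, 0, 0, 0, 0.06, 0, 0, 0.29]'

```text
clock: 7.97
eef_pos: [0.5713, -0.0475, 0.0376]
tool_rot: [[-0.178, 0.984, -0.0], [0.984, 0.178, 0.0], [0.0, -0.0, -1.0]]
wrist_force: [0.5, -0.3, 0.1]
opening: 0.641
finger_force: 0.4
```

Emit:
arm_command --deltas '[0, 0, 0, 0.012, 0, 0, 0.29, 0, 0, 0, 0.024, 0, 0, 0.29, 0, 0, 0, 0.036, 0, 0, 0.29, 0, 0, 0, 0.048, 0, 0, 0.29, 0, 0, 0, 0.06, 0, 0, 0.29]'

```text
clock: 8.38
eef_pos: [0.566, -0.0181, 0.0376]
tool_rot: [[-0.178, 0.984, -0.0], [0.984, 0.178, -0.0], [-0.0, -0.0, -1.0]]
wrist_force: [-0.2, -1.2, 0.2]
opening: 0.642
finger_force: 0.4
```

Emit:
arm_command --deltas '[0, 0, 0, 0.012, 0, 0, 0.29, 0, 0, 0, 0.024, 0, 0, 0.29, 0, 0, 0, 0.036, 0, 0, 0.29, 0, 0, 0, 0.048, 0, 0, 0.29, 0, 0, 0, 0.06, 0, 0, 0.29]'

```text
clock: 8.8
eef_pos: [0.5607, 0.0113, 0.0376]
tool_rot: [[-0.177, 0.984, -0.0], [0.984, 0.177, -0.0], [-0.0, -0.0, -1.0]]
wrist_force: [0.2, -1.0, 0.2]
opening: 0.645
finger_force: 0.4
```

Emit:
arm_command --deltas '[0, 0, 0, 0.012, 0, 0, 0.29, 0, 0, 0, 0.024, 0, 0, 0.29, 0, 0, 0, 0.036, 0, 0, 0.29, 0, 0, 0, 0.048, 0, 0, 0.29, 0, 0, 0, 0.06, 0, 0, 0.29]'

```text
clock: 9.22
eef_pos: [0.5554, 0.0409, 0.0376]
tool_rot: [[-0.178, 0.984, -0.0], [0.984, 0.178, -0.0], [-0.0, -0.0, -1.0]]
wrist_force: [0.5, 0.8, 0.5]
opening: 0.643
finger_force: 0.4
```

```bash
python3 chk.py
```

```text
tcp [0.5554 0.0409 0.0376] st [0.0547 0.0017] ang 100.2 F [0.5 0.8 0.5] t 9.2167
  expected dish [0.5437 0.1055]
  top 0.71 [ 0.7632 -0.3395] [0.128 0.133] mec [ 0.7624 -0.3395] 0.068 st [-0.3564  0.1389]
  wrist 0.82 [0.5444 0.1   ] [0.115 0.134] mec [0.5434 0.1052] 0.0656 st [0.1148 0.0014]
  wrist 0.22 [0.5362 0.0838] [0.019 0.022] mec [0.5361 0.0833] 0.0114 st [ 0.1004 -0.0095]
```

Emit:
arm_command --deltas '[0, 0, 0, 0.012, -0.001, 0, 0.29, 0, 0, 0, 0.024, -0.002, 0, 0.29, 0, 0, 0, 0.036, -0.003, 0, 0.29, 0, 0, 0, 0.048, -0.004, 0, 0.29, 0, 0, 0, 0.06, -0.005, 0, 0.29]'

```text
clock: 9.83
eef_pos: [0.5475, 0.0701, 0.0376]
tool_rot: [[-0.178, 0.984, -0.0], [0.984, 0.178, 0.0], [0.0, -0.0, -1.0]]
wrist_force: [0.4, -0.9, -0.8]
opening: 0.647
finger_force: 0.4
```

Emit:
arm_command --deltas '[0, 0, 0, 0.012, -0.001, 0, 0.29, 0, 0, 0, 0.024, -0.002, 0, 0.29, 0, 0, 0, 0.036, -0.003, 0, 0.29, 0, 0, 0, 0.048, -0.004, 0, 0.29, 0, 0, 0, 0.056, -0.005, 0, 0.29]'

```text
clock: 10.25
eef_pos: [0.5401, 0.0975, 0.0376]
tool_rot: [[-0.178, 0.984, -0.0], [0.984, 0.178, 0.0], [0.0, 0.0, -1.0]]
wrist_force: [0.5, -1.1, -0.5]
opening: 0.641
finger_force: 0.4
```

Emit:
arm_command --deltas '[0, 0, 0, 0.002, 0, 0, 0.29, 0, 0, 0, 0, 0, 0, 0.29, 0, 0, 0, -0.01, 0, 0, 0.29, 0, 0, 0, -0.03, 0, 0, 0.29, 0, 0, 0, -0.06, 0, 0, 0.29]'

```text
clock: 10.67
eef_pos: [0.5457, 0.0668, 0.0376]
tool_rot: [[-0.179, 0.984, 0.0], [0.984, 0.179, 0.0], [0.0, 0.0, -1.0]]
wrist_force: [-0.2, 0.5, -0.3]
opening: 0.643
finger_force: 0.0
```

```bash
python3 chk.py
```

```text
tcp [0.5457 0.0668 0.0376] st [ 0.0819 -0.0032] ang 100.3 F [-0.2  0.5 -0.3] t 10.6667
  expected dish [0.534  0.1314]
  top 0.56 [ 0.7635 -0.3397] [0.126 0.132] mec [ 0.762  -0.3403] 0.0675 st [-0.3567  0.1392]
  wrist 0.59 [0.532  0.1431] [0.078 0.142] mec [0.5276 0.1651] 0.0651 st [ 0.1595 -0.0032]
```

Emit:
arm_command --deltas '[0, 0, 0, -0.06, 0, -0.08, 0.29, 0, 0, 0, -0.06, 0, -0.16, 0.29, 0, 0, 0, -0.06, 0, -0.24, 0.29, 0, 0, 0, -0.06, 0, -0.32, 0.29, 0, 0, 0, -0.06, 0, -0.4, 0.29]'

```text
clock: 11.28
eef_pos: [0.5503, 0.0377, 0.2394]
tool_rot: [[-0.178, 0.984, -0.0], [0.984, 0.178, 0.001], [0.001, -0.0, -1.0]]
wrist_force: [1.0, 0.2, 0.2]
opening: 0.643
finger_force: 0.0
```

Emit:
arm_command --deltas '[0, 0, 0, -0.08, 0, 0, 0.29, 0, 0, 0, -0.16, 0, 0, 0.29, 0, 0, 0, -0.24, 0, 0, 0.29, 0, 0, 0, -0.3, 0, 0, 0.29, 0, 0, 0, -0.3, 0, 0, 0.29]'

```text
clock: 11.7
eef_pos: [0.5778, -0.1172, 0.2372]
tool_rot: [[-0.17, 0.985, 0.0], [0.985, 0.17, -0.003], [-0.003, -0.0, -1.0]]
wrist_force: [-0.0, 0.9, -0.3]
opening: 0.644
finger_force: 0.0
```

Run:
```python
from chk import *
chk()
im=vision.snapshot('top')[:,:,::-1];cv2.imwrite('pics/end.png',cv2.resize(im[90:290,135:375],None,fx=3.3,fy=3))
for n,z in [('cup',.07),('timer',.066),('cutter',.043)]:
    for r in vision.trace('top',n)[:1]:
        print(n,np.round(ray('top',np.array(r['centre'])[::-1],0)[0],3))
```

```text
tcp [ 0.5778 -0.1172  0.2372] st [-0.1048 -0.0042] ang 99.8 F [-0.   0.9 -0.3] t 11.7
  expected dish [ 0.5667 -0.0525]
  top 0.8 [0.5267 0.1628] [0.128 0.131] mec [0.5267 0.1629] 0.0672 st [ 0.1798 -0.0049]
  top 0.56 [ 0.7636 -0.3399] [0.125 0.132] mec [ 0.7629 -0.3409] 0.0677 st [-0.3568  0.1392]
  wrist 0.48 [0.7278 0.0184] [0.147 0.212] mec [0.7332 0.0164] 0.1099 st [0.0021 0.1674]
  wrist 0.47 [ 0.7093 -0.2868] [0.021 0.027] mec [ 0.7085 -0.2877] 0.0147 st [-0.2951  0.0952]
timer [0.716 0.185 0.   ]
```

View pics/end.png

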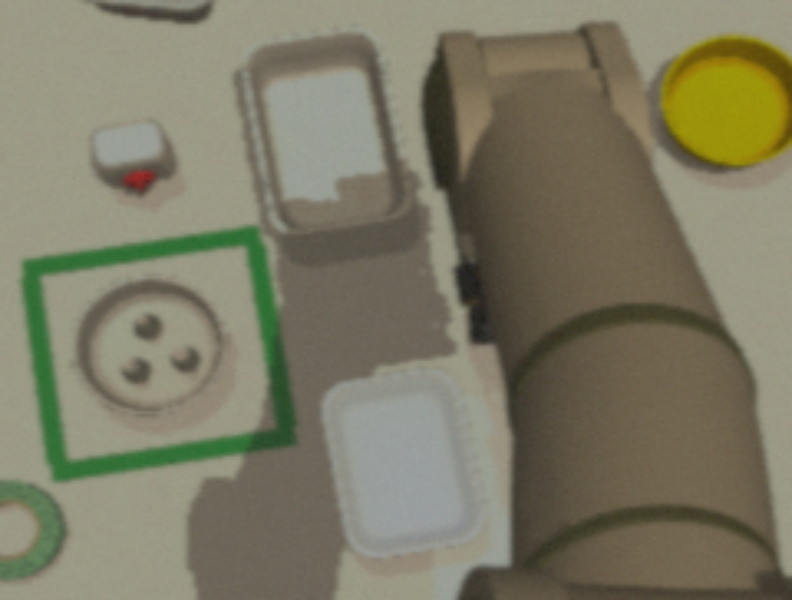

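The final picture shows the dish at (150,345), centred in the green square with all three nozzles upright. The timer at (132,150) hasn't moved. The arm now hides the cup and cutter; nothing came near either of them, and contact forces stayed low. Handing in.

```bash
python3 -c "
from station import workorder;print(workorder.finish_job())"
```

```text
the job is handed in; nothing more can be done
None
```

The dish went through the gap and stands within about 1 mm of the green square's centre, its three nozzles upright. The timer is unmoved; the arm hid the cup and cutter in the last picture, but nothing went near them. The job is handed in, but no verdict came back.

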